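# Feed the specimen rod into the tube furnace

## Task

Slide the specimen into the tube furnace: press down the brake plate in the middle of the rail carriage to free it, keep it pressed while you push the carriage along the rail towards the furnace until its front meets the clamped stop block, then let the plate spring up so that the brake holds it there. Do not force the carriage against its brake, run it up to the stop gently, and leave the small things lying round the rail where they are.

Things in the scene. Friction and masses are not known exactly. Their poses are not given: they have to be found in the camera images.
- rail: Slotted aluminium rail, 420 mm long, 60 mm wide, top 40 mm above the worktop, fixed to it. Origin on the worktop under the rail's middle; its y axis runs along the rail, z is up. At its -y end stands the fixed grey tube furnace (150 mm across the rail, 160 mm along it, 168 mm high), its middle 305 mm from the rail's middle; the rod enters its bore.
- carriage (a joint): Position of the aluminium carriage along the rail, m: 0 at the end far from the furnace, growing towards the furnace (the rail's -y direction). The carriage is 150 mm long and 80 mm wide; its deck is 55 mm above the worktop. The brake holds it against about 20 N; with the brake freed it slides with 1 to 2 N.
- brake (a joint): How far the brake plate is pressed down, in m: 0 up (brake on), 0.008 fully down. It springs up by itself and acts on the brake shoe through a lever: the force rises to about 7.5 N over the first 3 mm, where the carriage comes free, then stays at 8 to 9.5 N down to the end of its travel. Press it 4 to 7 mm.
- brake_plate (a point): Centre of the top of the ribbed black brake plate in the middle of the carriage, 67 mm above the worktop when up. The plate is 56 mm along the rail and 52 mm across, between two thumb rests. It rides with the carriage. Axes as the rail's.
- thumb_rest (a point): Middle of the inner face, at its top edge, of the thumb rest on the furnace side of the brake plate: a cross wall 7 mm thick and 56 mm wide, fixed to the carriage, 30 mm from the plate's centre, its top 12 mm above the plate (79 mm above the worktop). A finger pressing the plate can push against it. A like rest stands at the plate's other end.
- rod_holder (a point): Top of the upright block (30 mm across, 16 mm along the rail) at the carriage's front end that holds the white ceramic rod: 102 mm above the worktop, 66 mm from the plate's centre. The rod runs 88 mm above the worktop towards the furnace, over the stop, and ends in a small boat 306 mm from the plate's centre.
- carriage_front (a point): Middle of the carriage's front face (towards the furnace), 51 mm above the worktop, 75 mm from the brake plate's centre along the rail. Axes as the rail's.
- stop_face (a point): Middle of the face of the stop block that the carriage's front must meet, 51 mm above the worktop. The block is dark steel, 76 mm wide, 30 mm long, its top 62 mm above the worktop, with a white index line and a black thumbscrew on its robot side; it is clamped immovably on the rail between carriage and furnace. Axes as the rail's: the carriage arrives from +y.
- spare_crucible: Loose white crucible, 47 mm across, 36 mm high, standing beside the rail on the robot's side. Origin under its middle.
- vial: Loose glass vial with a black cap, 21 mm across, 52 mm high, behind the rail. Origin under its middle.
- vial_b: The second such vial, behind the rail.
- hex_key: Loose steel hex key, 113 mm by 39 mm, 6 mm thick, lying beside the rail on the robot's side. Origin under its middle.

How it is judged (in metres and radians):
On the way, in this order (a step that is already met when the one before it is completed fails the run):
1. the brake plate is pressed down while the carriage is still where it started (within 8 mm) (value of joint brake above 0.002 m and distance of carriage_front from where it was at the start of the episode below 0.008 m), for 0.1 s.
2. the carriage's front meets the stop with the brake plate still pressed (value of joint brake above 0.0015 m and y of carriage_front in the frame of stop_face below 0.003 m), for 0.1 s.
At the end, for the whole second after the job is handed in: The carriage's front rests against the stop block (gap under 3 mm), at rest, with the brake plate fully up (within 0.8 mm) (y of carriage_front in the frame of stop_face between -0.003 and 0.003 m and value of joint brake below 0.0008 m and velocity of joint carriage between -0.003 and 0.003 m/s); the robot touches nothing.
It fails at once if the carriage is forced along the rail with its brake on (faster than 50 mm/s with the plate less than 1 mm down) (value of joint brake below 0.001 m and (velocity of joint carriage above 0.05 m/s or velocity of joint carriage below -0.05 m/s)).
It fails at once if the carriage rams the stop (faster than 0.3 m/s within 10 mm of it) (y of carriage_front in the frame of stop_face below 0.01 m and velocity of joint carriage above 0.3 m/s).
It fails at once if the crucible, a vial or the hex key beside the rail is moved more than 20 mm or lifted (distance of any of spare_crucible, vial, vial_b, hex_key from where it was at the start of the episode above 0.02 m).
It also fails if it takes over 38 s, if anything falls off the work surface, if the arm or the gripper's body presses on something with over 40 N, if the wrist force passes 120 N, or if a joint passes its speed limit or range.

## Robot

A 6-joint arm with a two-finger parallel gripper is mounted at the origin on a cart in front of the work surface, level with it; the furniture and walls round the work are solid. World frame = base frame: x ahead of the robot, y to its left, z up, the work surface at z = 0. Lengths are in m, angles in degrees, forces in N, time in s.
With the tool pointing down it reaches from about 0.4 to 0.825 m from the base axis. Payload 7 kg.
Tool frame: the origin (TCP) lies between the finger pads; the fingertips stand 25 mm ahead of it and the grasp point (between the pads) lies 6 mm ahead of it; z points along the fingers, y is the line along which they close (so a half turn about z gives the same grasp; the last joint's range is limited). The gripper opens to 85 mm and grips with 20 to 120 N. Pads are 22 mm wide; open, the fingers measure 114 mm over their backs; the gripper's body (76 mm by 85 mm) begins 54 mm behind the grasp point. The pads swing forward as they close: fully open they stand 13 mm farther back than shut.
Start: joints at [-51.274, 20.546, 0.682, 0, -70.136, -16.507], TCP at [0.255, -0.625, 0.256] pointing down, gripper open.
Joint ranges: [-176.03, 176.03], [-82.01, 121.73], [-58.28, 71.71], [-173.87, 95.51], [-174.79, -0.11], [-173.66, 173.66]. Speed limits (degrees/s): [136.94, 136.94, 172.46, 180, 180, 180].

## Interface

Orientations are given as a 3x3 rotation matrix whose columns are the frame's x, y, z axes.
In Python, from station import * gives the robot as it stands.
- The arm moves only by the tool drive_tool, never from a script. Its argument "targets" is a list of rows, each an object of numbers: "x", "y", "z": the shift along the tool's x, y, z in cm; "twist": the turn about the tool's z in degrees. A call has exactly 10 rows; each row is the pose to reach, as a shift and turn from the pose commanded when the call began, along the tool's axes at that moment; what a row does not reach only later rows make up. A row lasts 1/10 s, in which the tool goes at most 50 mm and 8.59 degrees, less where a joint would pass 70% of its speed; a pose out of reach is approached as far as the arm can. A call with a gripper value outside its range is refused whole. "claw" is the closure in counts, from 0 (fully open) to 255 (shut), set as the call begins (left out, the last holds). The fingers move at their own pace and stop on an object; the grip force is fixed at half the most. Time passes only in rows, so rows that repeat a pose let the fingers close, or fill a call up. It gives the time, the measured TCP pose, the force, the opening and the grip force at its end, in the units of the state.
- observe(): the state, without advancing time (a new reading comes with each control period).
- camera(name): name is "scene" or "top" or "wrist"; returns (picture, depth): 400x640x3 uint8, red, green, blue; 400x640 float32, m along the optical axis (not along the pixel's ray), 0 where there is no reading.
- camera_params(name): a dict with "camera_matrix" (3x3 intrinsics, pixels), "k1" (the pictures are not rectified: a ray, as slopes to the right and down, at radius r is drawn at 1 + k1 r^2 times it, then the intrinsics apply), "xyz" and "orientation" of the camera in the world; the wrist camera has in their place "tool_from_camera" (4x4, takes a point from camera to tool coordinates, whose origin is the TCP and whose axes are the flange's). Camera axes: x right, y up, looking along -z (the intrinsics and any distortion apply to the point x, -y, -z); pixel columns grow to the right and rows downward; lengths in m; the calibration is good to about 2 mm. A picture is of the moment at which its call begins: read the wrist's pose just before it. camera_params takes no time and is no camera call.
- sign_off(): hands the job in; it is judged then, once.
The state is a dict: "clock": time; "qpos": joint angles; "joint_velocities": joint speeds; "joint_torque": joint torques, N m; "eef_pos": TCP position; "ee_rot": TCP orientation; "wrist_force": force on the tool from outside, world axes, zero at the start; "torque": the same for the moment, N m; "width": finger opening in m; "grip_force": force on a finger pad.
Only numpy, scipy, OpenCV 4.12 (cv2) and the standard library are available. Lean on these libraries where they do the work, as an engineer would, in place of code of your own. Each camera call takes 0.05 s, during which the arm holds its last target. There are 200 camera calls.

## Working session

There is one attempt and no reset: what is moved stays moved. The work goes in short steps, Python scripts to look and compute and a tool call to move; the robot and the scene stay as the last step left them, time stands still between calls to the robot, and variables do not carry over. Pictures are saved under pics/ and viewed, at most 10 in all, crops included, and the job is handed in when it is done.

Besides the shell and the picture viewer there is one more tool, called in YAML: its name, and indented under it one key for each argument. drive_tool: Moves the arm, as the interface text tells. Its arguments: {"type":"object","properties":{"targets":{"type":"array"},"claw":{"type":"number"}},"required":["targets"]}

```bash
mkdir -p pics
cat > h.py <<'E'
from station import *
import numpy as np, cv2
def shot(n,f):
    s=observe(); p,d=camera(n); cv2.imwrite('pics/'+f+'.png',p[:,:,::-1]); np.savez('pics/'+f+'.npz',p=p,d=d,pos=s['eef_pos'],R=s['ee_rot'])
    return p,d
def cloud(n,f):
    a=np.load('pics/'+f+'.npz'); d=a['d']; c=camera_params(n); K=np.array(c['camera_matrix'])
    v,u=np.mgrid[0:400,0:640]
    pts=np.stack([u,v],-1).reshape(-1,1,2).astype(float)
    q=cv2.undistortPoints(pts,K,np.array([c['k1'],0,0,0.])).reshape(400,640,2)
    P=np.stack([q[...,0]*d,-q[...,1]*d,-d],-1)
    if n=='wrist':
        T=np.array(c['tool_from_camera']); P=P@T[:3,:3].T+T[:3,3]; return P@a['R'].T+a['pos'],d
    return P@np.array(c['orientation']).T+np.array(c['xyz']),d
E
python3 - <<'E'
from h import *
s=observe();print(s['clock'],s['eef_pos'],s['ee_rot'],s['wrist_force'])
p,d=shot('top','top1'); shot('scene','sc1')
P,d=cloud('top','top1')
print(camera_params('top')['xyz'])
E
```

```text
0.0 [ 0.25507075 -0.62449505  0.25536257] [[-9.25779913e-01 -3.78062149e-01 -7.50675205e-04]
 [-3.78062867e-01  9.25778774e-01  1.45930957e-03]
 [ 1.43249460e-04  1.63480190e-03 -9.99998653e-01]] [ 0.57724619 -0.70762939  0.20523214]
[ 0.39211503 -0.25447554  0.94756059]
```

View pics/top1.png

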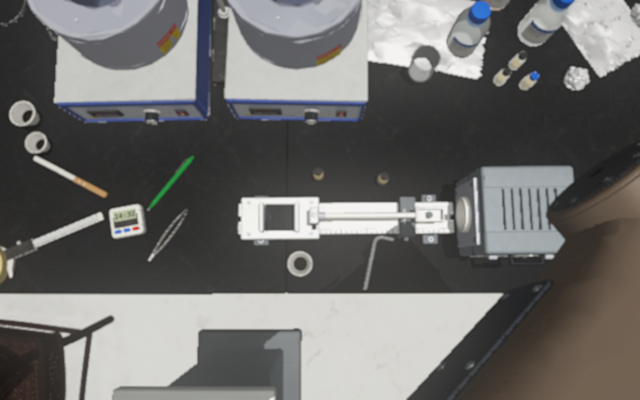

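View pics/sc1.png

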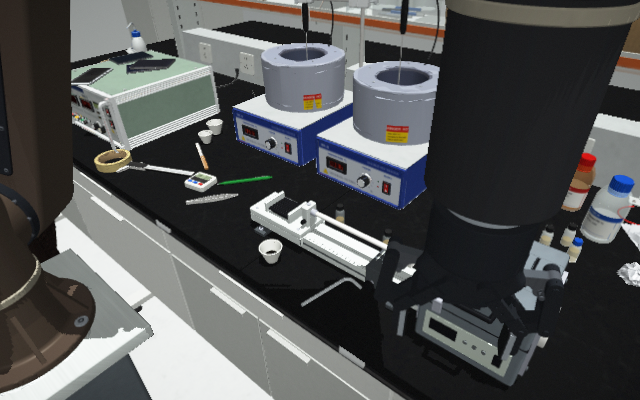

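The top view shows the carriage at columns 240–318 and rows 197–240, with the black plate at about (279,217). The stop is at about (400–414,217), the furnace on the right, the crucible at (300,264), the key at (375,260) and the vials at (318,174) and (383,179). Next I'll measure these.

Run:
```python
from h import *
P,d=cloud('top','top1'); p=np.load('pics/top1.npz')['p']
Z=P[...,2]
for (u,v) in [(279,217),(245,217),(258,217),(303,217),(315,216),(350,217),(407,200),(407,217),(407,235),(430,217),(300,264),(318,174),(383,179)]:
    print(u,v,P[v,u].round(4),p[v,u])
print('row217 z',[(u,round(float(Z[208,u]*1000)),int(p[208,u].mean())) for u in range(236,420,2)])
# deck mask
m=(Z>.047)&(Z<.062); m[:, :230]=0; m[:,330:]=0; m[:190]=0; m[250:]=0
Q=P[m][:,:2]; r=cv2.minAreaRect((Q*1000).astype(np.float32)); print('carriage',r)
m=(Z>.034)&(Z<.046); m[:, :322]=0; m[:,398:]=0; m[:190]=0; m[250:]=0
print('rail',cv2.minAreaRect((P[m][:,:2]*1000).astype(np.float32)),cv2.fitLine((P[m][:,:2]*1000).astype(np.float32),cv2.DIST_L2,0,.01,.01).ravel())
m=(Z>.055)&(Z<.07)&(p.mean(-1)<110); m[:, :392]=0; m[:,422:]=0; m[:190]=0; m[250:]=0
print('stop',cv2.minAreaRect((P[m][:,:2]*1000).astype(np.float32)),m.sum())
m=(p.mean(-1)<70)&(Z>.05); m[:, :255]=0; m[:,305:]=0; m[:200]=0; m[235:]=0
print('plate',cv2.minAreaRect((P[m][:,:2]*1000).astype(np.float32)),P[m].mean(0),m.sum())
g=cv2.resize(cv2.imread('pics/top1.png')[180:260,230:450],None,fx=3.6,fy=3.6,interpolation=cv2.INTER_CUBIC);cv2.imwrite('pics/c1.png',g)
```

```text
279 217 [ 0.4829 -0.1723  0.0663] [80 80 79]
245 217 [ 0.4842 -0.1056  0.054 ] [243 242 239]
258 217 [ 0.484  -0.1309  0.0555] [215 216 211]
303 217 [ 0.4843 -0.2173  0.0522] [245 243 241]
315 216 [ 0.481  -0.2413  0.1014] [233 232 232]
350 217 [ 0.4802 -0.3057  0.0908] [209 206 200]
407 200 [ 0.5163 -0.4177  0.0581] [138 144 144]
407 217 [ 0.4804 -0.4113  0.0881] [183 181 175]
407 235 [ 0.4487 -0.4151  0.0626] [83 83 83]
430 217 [ 0.4799 -0.453   0.0921] [180 180 180]
300 264 [ 0.3945 -0.2098  0.0053] [69 66 61]
318 174 [ 0.569  -0.2463  0.0503] [75 72 69]
383 179 [ 0.5588 -0.3732  0.0511] [85 80 69]
row217 z [(236, 41, 56), (238, 38, 153), (240, 40, 231), (242, 55, 228), (244, 54, 238), (246, 53, 238), (248, 54, 238), (250, 54, 238), (252, 52, 238), (254, 52, 238), (256, 51, 239), (258, 52, 213), (260, 77, 230), (262, 75, 215), (264, 65, 122), (266, 68, 82), (268, 65, 77), (270, 68, 78), (272, 67, 78), (274, 66, 78), (276, 69, 74), (278, 67, 77), (280, 65, 79), (282, 68, 78), (284, 67, 83), (286, 67, 82), (288, 70, 84), (290, 64, 85), (292, 68, 76), (294, 55, 165), (296, 76, 236), 
[... 799 characters left out ...]
3), (398, 45, 122), (400, 60, 115), (402, 62, 148), (404, 59, 161), (406, 60, 145), (408, 61, 143), (410, 63, 143), (412, 64, 142), (414, 82, 144), (416, 94, 212), (418, 95, 220)]
carriage ((483.5030212402344, -171.64337158203125), (79.92193603515625, 149.4798126220703), 0.18616214394569397)
rail ((485.8489685058594, -328.0238037109375), (63.488059997558594, 149.69017028808594), 1.448657512664795) [ 1.7270856e-02 -9.9985087e-01  4.8307520e+02 -3.2653842e+02]
stop ((484.3577880859375, -416.29498291015625), (75.01480102539062, 29.424785614013672), 0.21997641026973724) 251
plate ((0.0, 0.0), (0.0, 0.0), 0.0) [nan nan nan] 0<stdin>:15: RuntimeWarning: Mean of empty slice.
  ret = um.true_divide(
```

View pics/c1.png

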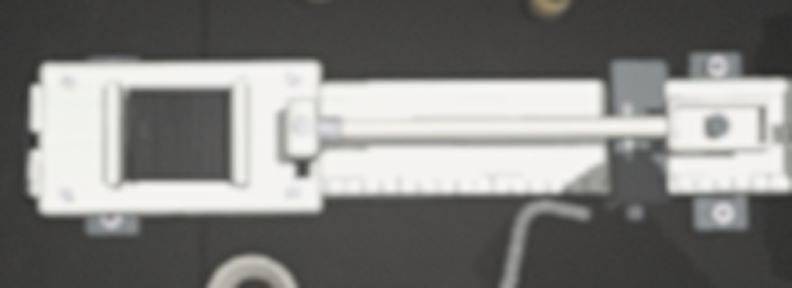

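The carriage measures 80×149.5 mm, as it should. Plate centre is at (0.4835, -0.1716), stop face at y≈-0.4016 with width 75×29.4, so the travel is about 155 mm. The rail runs parallel to world y within 0.3°. Next I'll approach with the gripper shut, turning the tool to line up with the rail.

drive_tool:
  targets:
    - {"x": -1.9,"y": 1.6,"z": 0,"twist": 2.2}
    - {"x": -3.8,"y": 3.2,"z": 0,"twist": 4.4}
    - {"x": -5.7,"y": 4.8,"z": 0,"twist": 6.6}
    - {"x": -7.6,"y": 6.4,"z": 0,"twist": 8.8}
    - {"x": -9.5,"y": 8,"z": 0,"twist": 11}
    - {"x": -11.4,"y": 9.6,"z": 0,"twist": 13.2}
    - {"x": -13.3,"y": 11.2,"z": 0,"twist": 15.4}
    - {"x": -15.2,"y": 12.8,"z": 0,"twist": 17.6}
    - {"x": -17.1,"y": 14.4,"z": 0,"twist": 19.8}
    - {"x": -19,"y": 16,"z": 0,"twist": 22.2}
  claw: 255

```text
clock: 1.1
eef_pos: [0.3708, -0.4038, 0.256]
ee_rot: [[-1.0, 0.001, -0.0], [0.001, 1.0, 0.0], [0.0, 0.0, -1.0]]
wrist_force: [-0.3, -0.4, 0.2]
width: 0.0001
grip_force: 0.0
```

drive_tool:
  targets:
    - {"x": -1.4,"y": 2.8,"z": 1.2}
    - {"x": -2.8,"y": 5.6,"z": 2.4}
    - {"x": -4.2,"y": 8.4,"z": 3.6}
    - {"x": -5.6,"y": 11.2,"z": 4.8}
    - {"x": -7,"y": 14,"z": 6}
    - {"x": -8.4,"y": 16.8,"z": 7.2}
    - {"x": -9.8,"y": 19.6,"z": 8.4}
    - {"x": -11.2,"y": 22.2,"z": 9.6}
    - {"x": -11.2,"y": 22.2,"z": 11}
    - {"x": -11.2,"y": 22.2,"z": 11}

```text
validation failed for argument at $.ta...
```

Run:
```python
from h import *
s=observe();print(s['clock'],s['eef_pos'],s['wrist_force'])
p,d=shot('wrist','w1')
P,d=cloud('wrist','w1')
for v in range(20,400,40): print(v,[tuple((P[v,u]*1000).round().astype(int)) for u in range(40,640,80)])
```

```text
1.1 [ 0.37081231 -0.40380697  0.25599297] [-0.27636113 -0.35267714  0.18917776]
20 [(np.int64(21), np.int64(-1371), np.int64(-799)), (np.int64(40), np.int64(-1082), np.int64(-798)), (np.int64(50), np.int64(-814), np.int64(-800)), (np.int64(56), np.int64(-555), np.int64(-800)), (np.int64(57), np.int64(-299), np.int64(-800)), (np.int64(104), np.int64(-117), np.int64(-553)), (np.int64(109), np.int64(62), np.int64(-494)), (np.int64(29), np.int64(511), np.int64(-801))]
60 [(np.int64(149), np.int64(-1397), np.int64(-799)), (np.int64(164), np.int64(-1101), np.int64(-799)), (np.int64(173), np.int64(-825), np.int64(-799)), (np.int64(177), np.int64(-559), np.int64(-803)), (np.int64(178), np.int64(-296), np.int64(-804)), (np.int64(176), np.int64(-32), np.int64(-800)), (np.int64(293), np.int64(-403), np.int64(374)), (np.int64(157), np.int64(533), np.int64(-800))]
100 [(np.int64(283), np.int64(-1426), np.int64(-799)), (np.int64(295), np.int64(-1121), np.int64(-799)), (np.int64(301), np.int64(-837), np.int64(-799)), (np.int64(305), np.int64(-564), np.int64(-799)), (np.int64(306), np.int64(-294), n
[... 2122 characters left out ...]
 np.int64(-566), np.int64(168)), (np.int64(359), np.int64(-440), np.int64(297)), (np.int64(354), np.int64(-416), np.int64(302)), (np.int64(354), np.int64(-395), np.int64(302)), (np.int64(359), np.int64(-371), np.int64(296)), (np.int64(618), np.int64(-132), np.int64(-2)), (np.int64(624), np.int64(-7), np.int64(0))]
380 [(np.int64(518), np.int64(-651), np.int64(168)), (np.int64(357), np.int64(-454), np.int64(313)), (np.int64(366), np.int64(-439), np.int64(303)), (np.int64(354), np.int64(-414), np.int64(314)), (np.int64(354), np.int64(-396), np.int64(315)), (np.int64(378), np.int64(-368), np.int64(292)), (np.int64(359), np.int64(-356), np.int64(312)), (np.int64(702), np.int64(17), np.int64(0))]
```

View pics/w1.png

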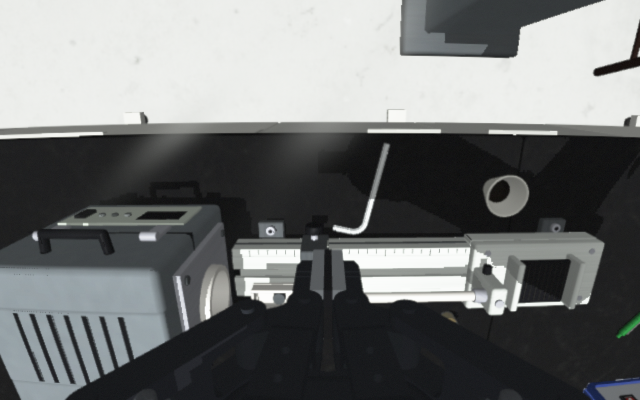

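The move was refused, probably because the twist was missing, so the arm is still at the earlier pose. From here the wrist view shows the carriage at columns 470–605, the plate at about (545,280) and the stop near (318,255). I'll check the y values from this nearer view.

Run:
```python
from h import *
P,d=cloud('wrist','w1'); p=np.load('pics/w1.npz')['p']; Z=P[...,2]; g=p.mean(-1)
roi=(P[...,0]>.43)&(P[...,0]<.54)&(P[...,1]<-.08)&(P[...,1]>-.27)
m=roi&(Z>.063)&(Z<.071)&(g<90)
print('plate',np.percentile(P[m],[1,50,99],axis=0).round(4),m.sum())
m=roi&(Z>.075)&(Z<.083); print('rests',np.histogram(P[m][:,1],np.arange(-.22,-.12,.004)))
m=roi&(Z>.050)&(Z<.059); print('deck',np.percentile(P[m],[.5,50,99.5],axis=0).round(4))
m=(P[...,0]>.44)&(P[...,0]<.53)&(P[...,1]>-.45)&(P[...,1]<-.38)&(Z>.058)&(Z<.065); print('stop',np.percentile(P[m],[.5,50,99.5],axis=0).round(4),m.sum())
```

```text
plate [[ 0.4556 -0.1993  0.0642]
 [ 0.4784 -0.1705  0.0673]
 [ 0.5054 -0.1427  0.0689]] 1887
rests (array([  0,   0, 151, 171,  19,   0,   0,   0,   0,   0,   0,   0,   0,
         0,   0,   0,   0,   0,   1, 210, 138,  11,   0,   0]), array([-0.22 , -0.216, -0.212, -0.208, -0.204, -0.2  , -0.196, -0.192,
       -0.188, -0.184, -0.18 , -0.176, -0.172, -0.168, -0.164, -0.16 ,
       -0.156, -0.152, -0.148, -0.144, -0.14 , -0.136, -0.132, -0.128,
       -0.124]))
deck [[ 0.4413 -0.2473  0.0503]
 [ 0.456  -0.1772  0.0547]
 [ 0.5206 -0.0987  0.0585]]
stop [[ 0.4443 -0.4323  0.0585]
 [ 0.4492 -0.4259  0.0617]
 [ 0.4559 -0.4197  0.0634]] 133
```

drive_tool:
  targets:
    - {"x": -1.4,"y": 2.8,"z": 1.2,"twist": 0}
    - {"x": -2.8,"y": 5.6,"z": 2.4,"twist": 0}
    - {"x": -4.2,"y": 8.4,"z": 3.6,"twist": 0}
    - {"x": -5.6,"y": 11.2,"z": 4.8,"twist": 0}
    - {"x": -7,"y": 14,"z": 6,"twist": 0}
    - {"x": -8.4,"y": 16.8,"z": 7.2,"twist": 0}
    - {"x": -9.8,"y": 19.6,"z": 8.4,"twist": 0}
    - {"x": -11.2,"y": 22.2,"z": 9.6,"twist": 0}
    - {"x": -11.2,"y": 22.2,"z": 11,"twist": 0}
    - {"x": -11.2,"y": 22.2,"z": 11,"twist": 0}

```text
clock: 2.15
eef_pos: [0.4815, -0.182, 0.1444]
ee_rot: [[-1.0, -0.002, -0.004], [-0.002, 1.0, 0.0], [0.004, 0.0, -1.0]]
wrist_force: [-0.5, -0.5, -0.5]
width: 0.0001
grip_force: 0.0
```

drive_tool:
  targets:
    - {"x": 0,"y": 0,"z": 0.8,"twist": 0}
    - {"x": 0,"y": 0,"z": 1.6,"twist": 0}
    - {"x": 0,"y": 0,"z": 2.4,"twist": 0}
    - {"x": 0,"y": 0,"z": 3.2,"twist": 0}
    - {"x": 0,"y": 0,"z": 4.0,"twist": 0}
    - {"x": 0,"y": 0,"z": 4.5,"twist": 0}
    - {"x": 0,"y": 0,"z": 4.9,"twist": 0}
    - {"x": 0,"y": 0,"z": 4.9,"twist": 0}
    - {"x": 0,"y": 0,"z": 4.9,"twist": 0}
    - {"x": 0,"y": 0,"z": 4.9,"twist": 0}

```text
clock: 3.15
eef_pos: [0.4828, -0.1829, 0.0976]
ee_rot: [[-1.0, -0.0, 0.001], [-0.0, 1.0, -0.0], [-0.001, -0.0, -1.0]]
wrist_force: [-0.4, 0.2, 0.2]
width: -0.0003
grip_force: 0.0
```

drive_tool:
  targets:
    - {"x": 0,"y": 0,"z": 0.2,"twist": 0}
    - {"x": 0,"y": 0,"z": 0.4,"twist": 0}
    - {"x": 0,"y": 0,"z": 0.6,"twist": 0}
    - {"x": 0,"y": 0,"z": 0.7,"twist": 0}
    - {"x": 0,"y": 0,"z": 0.8,"twist": 0}
    - {"x": 0,"y": 0,"z": 0.9,"twist": 0}
    - {"x": 0,"y": 0,"z": 1.0,"twist": 0}
    - {"x": 0,"y": 0,"z": 1.0,"twist": 0}
    - {"x": 0,"y": 0,"z": 1.0,"twist": 0}
    - {"x": 0,"y": 0,"z": 1.0,"twist": 0}

```text
clock: 4.15
eef_pos: [0.4827, -0.183, 0.0879]
ee_rot: [[-1.0, -0.001, 0.0], [-0.001, 1.0, -0.0], [-0.0, -0.0, -1.0]]
wrist_force: [-2.4, -0.1, 8.2]
width: 0.0002
grip_force: 3.8
```

8.2 N, so the plate is past the release point, about 4 mm down. I'll go 1 mm deeper and start gently in -y.

drive_tool:
  targets:
    - {"x": 0,"y": 0,"z": 0.05,"twist": 0}
    - {"x": 0,"y": 0,"z": 0.1,"twist": 0}
    - {"x": 0,"y": 0,"z": 0.12,"twist": 0}
    - {"x": 0,"y": -0.2,"z": 0.12,"twist": 0}
    - {"x": 0,"y": -0.5,"z": 0.12,"twist": 0}
    - {"x": 0,"y": -0.8,"z": 0.12,"twist": 0}
    - {"x": 0,"y": -1.2,"z": 0.12,"twist": 0}
    - {"x": 0,"y": -1.6,"z": 0.12,"twist": 0}
    - {"x": 0,"y": -2.0,"z": 0.12,"twist": 0}
    - {"x": 0,"y": -2.4,"z": 0.12,"twist": 0}

```text
clock: 5.15
eef_pos: [0.4828, -0.2071, 0.0867]
ee_rot: [[-1.0, -0.001, 0.001], [-0.001, 1.0, -0.0], [-0.001, -0.0, -1.0]]
wrist_force: [-0.8, 0.9, 8.1]
width: -0.0
grip_force: 3.9
```

drive_tool:
  targets:
    - {"x": 0,"y": -0.6,"z": 0,"twist": 0}
    - {"x": 0,"y": -1.2,"z": 0,"twist": 0}
    - {"x": 0,"y": -1.8,"z": 0,"twist": 0}
    - {"x": 0,"y": -2.4,"z": 0,"twist": 0}
    - {"x": 0,"y": -3.0,"z": 0,"twist": 0}
    - {"x": 0,"y": -3.6,"z": 0,"twist": 0}
    - {"x": 0,"y": -4.2,"z": 0,"twist": 0}
    - {"x": 0,"y": -4.8,"z": 0,"twist": 0}
    - {"x": 0,"y": -5.4,"z": 0,"twist": 0}
    - {"x": 0,"y": -6.0,"z": 0,"twist": 0}

```text
clock: 6.15
eef_pos: [0.4831, -0.2673, 0.0869]
ee_rot: [[-1.0, -0.001, 0.001], [-0.001, 1.0, -0.001], [-0.001, -0.001, -1.0]]
wrist_force: [-2.0, 1.3, 7.6]
width: -0.0
grip_force: 3.8
```

Run:
```python
from h import *
s=observe();print(s['clock'],s['eef_pos'],s['wrist_force'])
p,d=shot('top','t2'); P,d=cloud('top','t2'); Z=P[...,2]; g=p.mean(-1)
x=P[...,0];y=P[...,1]
m=(abs(x-.483)<.045)&(Z>.048)&(Z<.06)&(g>190)&(y<-.1)&(y>-.4)
print('deck',np.percentile(P[m],[.3,50,99.7],axis=0).round(4),m.sum())
m=(abs(x-.483)<.04)&(Z>.097)&(Z<.106)&(g>170)&(y>-.4)&(y<-.25); print('holder',P[m].mean(0),m.sum())
```

```text
6.15 [ 0.48305553 -0.26730655  0.08686894] [-1.95326069  1.32086778  7.61254853]
deck [[ 0.4454 -0.331   0.0502]
 [ 0.4513 -0.3094  0.0542]
 [ 0.4693 -0.2674  0.0577]] 240
holder [ 0.47215892 -0.32614811  0.10018265] 14
```

The front is at about y=-0.331, so the carriage has followed all the way, with roughly 70 mm left.

drive_tool:
  targets:
    - {"x": 0,"y": -0.6,"z": 0,"twist": 0}
    - {"x": 0,"y": -1.2,"z": 0,"twist": 0}
    - {"x": 0,"y": -1.8,"z": 0,"twist": 0}
    - {"x": 0,"y": -2.4,"z": 0,"twist": 0}
    - {"x": 0,"y": -3.0,"z": 0,"twist": 0}
    - {"x": 0,"y": -3.6,"z": 0,"twist": 0}
    - {"x": 0,"y": -4.2,"z": 0,"twist": 0}
    - {"x": 0,"y": -4.8,"z": 0,"twist": 0}
    - {"x": 0,"y": -5.4,"z": 0,"twist": 0}
    - {"x": 0,"y": -5.8,"z": 0,"twist": 0}

```text
clock: 7.2
eef_pos: [0.4833, -0.3256, 0.0871]
ee_rot: [[-1.0, -0.001, 0.002], [-0.001, 1.0, -0.001], [-0.002, -0.001, -1.0]]
wrist_force: [-0.6, 0.8, 7.8]
width: 0.0
grip_force: 3.8
```

drive_tool:
  targets:
    - {"x": 0,"y": -0.2,"z": 0,"twist": 0}
    - {"x": 0,"y": -0.4,"z": 0,"twist": 0}
    - {"x": 0,"y": -0.6,"z": 0,"twist": 0}
    - {"x": 0,"y": -0.8,"z": 0,"twist": 0}
    - {"x": 0,"y": -1.0,"z": 0,"twist": 0}
    - {"x": 0,"y": -1.2,"z": 0,"twist": 0}
    - {"x": 0,"y": -1.3,"z": 0,"twist": 0}
    - {"x": 0,"y": -1.4,"z": 0,"twist": 0}
    - {"x": 0,"y": -1.4,"z": 0,"twist": 0}
    - {"x": 0,"y": -1.4,"z": 0,"twist": 0}

```text
clock: 8.2
eef_pos: [0.4834, -0.3387, 0.0869]
ee_rot: [[-1.0, -0.001, 0.002], [-0.001, 1.0, -0.0], [-0.002, -0.0, -1.0]]
wrist_force: [-0.5, 4.8, 8.5]
width: -0.0
grip_force: 3.8
```

drive_tool:
  targets:
    - {"x": 0,"y": -0.05,"z": 0,"twist": 0}
    - {"x": 0,"y": -0.1,"z": 0,"twist": 0}
    - {"x": 0,"y": -0.15,"z": 0,"twist": 0}
    - {"x": 0,"y": -0.2,"z": 0,"twist": 0}
    - {"x": 0,"y": -0.25,"z": 0,"twist": 0}
    - {"x": 0,"y": -0.3,"z": 0,"twist": 0}
    - {"x": 0,"y": -0.3,"z": 0,"twist": 0}
    - {"x": 0,"y": -0.3,"z": 0,"twist": 0}
    - {"x": 0,"y": -0.3,"z": 0,"twist": 0}
    - {"x": 0,"y": -0.3,"z": 0,"twist": 0}

```text
clock: 9.2
eef_pos: [0.4833, -0.3414, 0.0868]
ee_rot: [[-1.0, -0.001, 0.001], [-0.001, 1.0, 0.0], [-0.001, 0.0, -1.0]]
wrist_force: [0.2, 6.4, 7.1]
width: -0.0001
grip_force: 3.8
```

Run:
```python
from h import *
s=observe();print(s['clock'],s['eef_pos'],s['wrist_force'])
p,d=shot('scene','s2'); shot('top','t3')
a=cv2.imread('pics/s2.png')[180:400,230:450]; b=cv2.imread('pics/t3.png')[150:270,280:440]
cv2.imwrite('pics/c2.png',np.hstack([cv2.resize(a,(400,400)),cv2.resize(b,(400,400))]))
```

```text
9.2 [ 0.4832623  -0.34138935  0.08680393] [0.2100184  6.37720274 7.07981565]
```

View pics/c2.png

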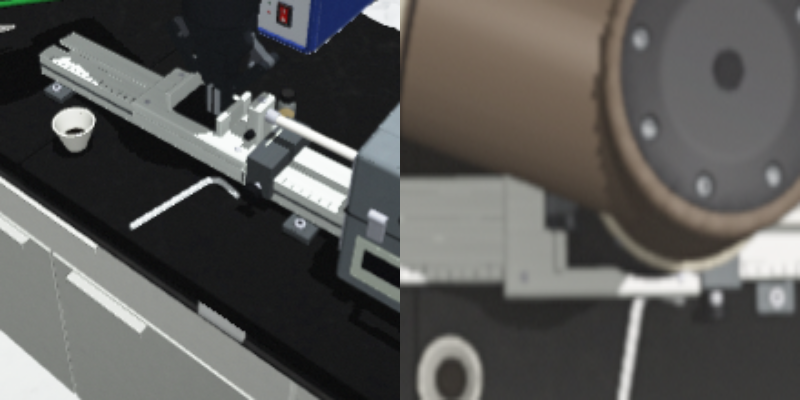

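The carriage's front looks flush against the dark stop block (near (255,165) in the left half). I'll push 3 mm more to confirm by force.

drive_tool:
  targets:
    - {"x": 0,"y": -0.05,"z": 0,"twist": 0}
    - {"x": 0,"y": -0.1,"z": 0,"twist": 0}
    - {"x": 0,"y": -0.15,"z": 0,"twist": 0}
    - {"x": 0,"y": -0.2,"z": 0,"twist": 0}
    - {"x": 0,"y": -0.25,"z": 0,"twist": 0}
    - {"x": 0,"y": -0.3,"z": 0,"twist": 0}
    - {"x": 0,"y": -0.3,"z": 0,"twist": 0}
    - {"x": 0,"y": -0.3,"z": 0,"twist": 0}
    - {"x": 0,"y": -0.3,"z": 0,"twist": 0}
    - {"x": 0,"y": -0.3,"z": 0,"twist": 0}

```text
clock: 10.3
eef_pos: [0.4832, -0.3442, 0.0868]
ee_rot: [[-1.0, -0.001, 0.001], [-0.001, 1.0, 0.0], [-0.001, 0.0, -1.0]]
wrist_force: [0.4, 6.8, 8.3]
width: -0.0003
grip_force: 4.8
```

Run:
```python
from h import *
p,d=shot('top','t4')
for f in ['t3','t4']:
    P,d=cloud('top',f); Z=P[...,2];x=P[...,0];y=P[...,1]
    m=(abs(x-.452)<.006)&(Z>.047)&(Z<.0585)&(y<-.1)&(y>-.36); print(f,'rear',np.percentile(y[m],[95,99,99.7]))
```

```text
t3 rear [-0.25588225 -0.25204013 -0.25203618]
t4 rear [-0.2577821  -0.2520458  -0.25204252]
```

The rear edge sits at -0.252, as expected, and doesn't move with the extra push. It is at the stop, and the finger is only slipping on the plate. I'll lift straight up.

drive_tool:
  targets:
    - {"x": 0,"y": 0,"z": -0.2,"twist": 0}
    - {"x": 0,"y": 0,"z": -0.4,"twist": 0}
    - {"x": 0,"y": 0,"z": -0.6,"twist": 0}
    - {"x": 0,"y": 0,"z": -0.8,"twist": 0}
    - {"x": 0,"y": 0,"z": -1.2,"twist": 0}
    - {"x": 0,"y": 0,"z": -2.2,"twist": 0}
    - {"x": 0,"y": 0,"z": -4,"twist": 0}
    - {"x": 0,"y": 0,"z": -6,"twist": 0}
    - {"x": 0,"y": 0,"z": -8,"twist": 0}
    - {"x": 0,"y": 0,"z": -10,"twist": 0}

```text
clock: 11.35
eef_pos: [0.4824, -0.3451, 0.1877]
ee_rot: [[-1.0, -0.0, 0.0], [-0.0, 1.0, -0.0], [-0.0, -0.0, -1.0]]
wrist_force: [0.4, 0.3, -0.3]
width: -0.0004
grip_force: 0.0
```

drive_tool:
  targets:
    - {"x": 0,"y": 2,"z": -1,"twist": 0}
    - {"x": 0,"y": 4,"z": -2,"twist": 0}
    - {"x": 0,"y": 6,"z": -3,"twist": 0}
    - {"x": 0,"y": 8,"z": -4,"twist": 0}
    - {"x": 0,"y": 10,"z": -4,"twist": 0}
    - {"x": 0,"y": 12,"z": -4,"twist": 0}
    - {"x": 0,"y": 14,"z": -4,"twist": 0}
    - {"x": 0,"y": 16,"z": -4,"twist": 0}
    - {"x": 0,"y": 16,"z": -4,"twist": 0}
    - {"x": 0,"y": 16,"z": -4,"twist": 0}

```text
clock: 12.35
eef_pos: [0.4827, -0.1848, 0.2268]
ee_rot: [[-1.0, -0.001, 0.001], [-0.001, 1.0, -0.0], [-0.001, -0.0, -1.0]]
wrist_force: [0.1, -0.1, -0.2]
width: -0.0002
grip_force: 0.0
```

Run:
```python
from h import *
s=observe();print(s['clock'],s['eef_pos'],s['wrist_force'])
p,d=shot('scene','s5')
a=cv2.imread('pics/s5.png')[200:330,300:440]
cv2.imwrite('pics/c5.png',cv2.resize(a,(640,594),interpolation=cv2.INTER_CUBIC))
p,d=shot('top','t5');P,d=cloud('top','t5'); Z=P[...,2];x=P[...,0];y=P[...,1];g=p.mean(-1)
m=(abs(x-.452)<.006)&(Z>.047)&(Z<.0585)&(y<-.1)&(y>-.36); print('rear',np.percentile(y[m],[95,99,99.7]))
m=(abs(x-.483)<.02)&(abs(y+.3266)<.02)&(g<110);print('plate z',np.median(Z[m]),m.sum())
```

```text
12.35 [ 0.4826613  -0.18484679  0.22682109] [ 0.10704273 -0.14107987 -0.16076848]
rear [-0.2572091  -0.25204175 -0.2520378 ]
plate z 0.0668035633227228 440
```

View pics/c5.png

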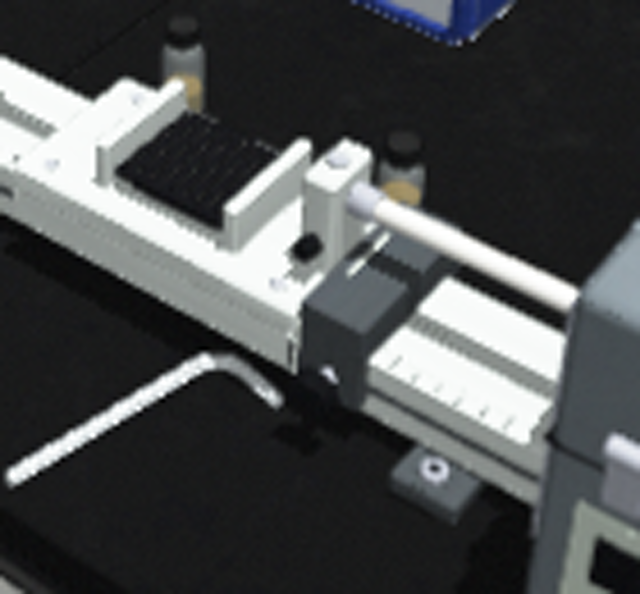

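The carriage front is flush with the stop at about (303,330), the plate is up (z = 0.0668), and the loose items near the rail look undisturbed.

```bash
python3 -c "
from station import *
print(sign_off())"
```

```text
the job is handed in; nothing more can be done
None
```

The carriage is against the stop with the brake plate back up and the arm clear; I handed the job in after about 12.5 s of robot time, and the sign-off returned no verdict.

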